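Unlock the dust box and hold its flap open with the lever

ROBOT

A 6-joint arm with a two-finger parallel gripper is mounted at the origin on the work surface. World frame = base frame: x ahead of the robot, y to its left, z up, the work surface at z = 0. Lengths are in mm, angles in rad, forces in N, time in s.
With the tool pointing down it reaches from about 250 to 775 mm from the base axis. Payload 4 kg.
Tool frame: the origin (TCP) lies on the centre line of the jaws, within the pads' length; the fingertips stand nose_length ahead of it and the grasp point (between the pads) is the TCP (nose_length is the distance from the TCP to the fingertips, in mm); z points along the fingers, y is the direction in which the jaws open and shut (so a half turn about z gives the same grasp; the last joint's range is limited). The gripper opens to 94 mm and grips with 3 to 60 N. Pads are 16 mm wide; open, the fingers measure 119 mm over their backs; the gripper's body (75 mm by 177 mm) begins 78 mm behind the grasp point.
Start: joints at [-1.291, 0.087, 1.371, -0, 1.684, -0.103], TCP at [205.434, -510.211, 224.506] pointing down, gripper open.
Joint ranges: [-3.1, 3.1], [-0.76, 2.03], [0.27, 2.55], [-1.08, 4.22], [0.17, 2.65], [-2.57, 2.57]. Speed limits (rad/s): [2.79, 2.79, 3.14, 3.14, 3.14, 3.14].

INTERFACE

Orientations are given as a unit quaternion [x, y, z, w].
In Python, from station import * gives the robot as it stands. The module is installed in compiled form; this text tells all that it offers.
- The arm moves only by the shell command python3 -m jog 'ROWS' [FORCE]. ROWS is JSON, a list of rows, each a list of 7 numbers: the shift along the tool's x, y, z in m, then the turn, a rotation vector about the tool's x, y, z in rad, then the finger opening in m, from 0 to 0.094. A call has 1 to 20 rows; each row shifts and turns the commanded pose from where the row before left it, along the tool's axes as they then stand; what a row does not reach is not made up. A row lasts 1/10 s, in which the tool goes at most 50 mm and 8.59 degrees, less where a joint would pass 70% of its speed; a pose out of reach is approached as far as the arm can. A call with a gripper value outside its range is refused whole. The fingers move at their own pace and stop on an object; FORCE is the grip in N (left out, the last holds). Time passes only in rows, so rows that do not move let the fingers close. It gives the time, the measured TCP pose, the force and the opening at its end, in the units of the state.
- state(): the state, without advancing time (a new reading comes with each control period).
- snapshot(name): name is "side" or "top" or "wrist"; returns a dict with "frame" (400x640x3 uint8, blue, green, red), "z_map" (400x640 float32, mm along the optical axis (not along the pixel's ray), 0 where there is no reading), "K" (3x3 intrinsics, pixels), "position" and "orientation" of the camera in the world. Camera axes: x right, y down, z forward; pixel columns grow to the right and rows downward; lengths in mm; the calibration is good to about 2 mm. A picture is of the moment at which its call begins.
- sign_off(): hands the job in, once; it reports no verdict.
The state is a dict: "time_s": time; "q": joint angles; "qvel": joint speeds; "joint_efforts": joint torques, N m; "eef_pos": TCP position; "eef_rot": TCP orientation; "force": force on the tool from outside, world axes, zero at the start; "ft_torque": the same for the moment, N m; "opening": finger opening in mm.
Only numpy, scipy, OpenCV 4.12 (cv2) and the standard library are available. Lean on these libraries where they do the work, as an engineer would, in place of code of your own. Each camera call takes 0.05 s, during which the arm holds its last target.

TASK

The low sanding-dust box is shut by a heavy steel flap that a small turning bar (the keeper) locks down. With a fingertip push the keeper's peg round until the keeper is fully aside of the flap; then press the wide pad on the long end of the loose lever all the way down onto its rubber stop, so that the short end raises the flap, and finish while still holding the pad down there. Do not touch the flap itself, do not lift the lever out of its stand, and leave the tub, the jar and the ring where they are.

Things in the scene. Friction and masses are not known exactly. Their poses are not given: they have to be found in the camera images.
- dustbox: Fixed plywood board, 250 x 530 x 12 mm, carrying the whole mechanism; may stand turned in the room. Origin: on the table under the box; z up; board spans x -125 to 125, y -425 to 105 mm. At its +y end a grey box, 170 (x) x 130 (y) mm, rim at z 80 mm, covered by the flap. The lever lies along y at x = 0, long end at -y; its stand (two slotted cheeks) is at y -165 mm, top z 117 mm
- flap (a joint): Flap opening angle in rad: 0 shut, grows as the free edge rises; about 0.34 when the lever's long end is down on the rubber stop. It falls shut by its own weight (about 2 kg) when the lever is let go
- flap_edge (a point): Middle of the flap's free edge, on its top face. The flap is a plain steel plate 170 (box x) x 160 (box y) x 8 mm, hinged along the box's +y rim, lying at z 80 to 88 mm when shut, its free edge at y -85 mm of the dustbox frame, beside the lever stand
- keeper (a joint): Angle of the keeper, a flat steel bar 110 x 16 x 8 mm on a post beside the flap. 0 to 0.3 at the start: it lies along the box's x, one end over the flap, blocking it. Grows clockwise seen from above, the peg going from the -x side towards +y; clear of the flap above 1.3, end stop at 1.6 (along the flap's side). Light friction, 1 to 2 N at the peg; stays where left
- keeper_peg (a point): Top centre of the keeper's upright round peg, 14 mm across, standing 42 mm above the bar (top at z 140 mm), 50 mm from the keeper's turning axis; moves with the keeper
- keeper_pivot (a point): Point on the keeper's vertical turning axis at the height of the bar's top face (z 98 mm; underside z 90 mm); fixed to the board at x -108, y -52 mm of the dustbox frame
- lever: Loose steel lever, 0.35 kg, its 12 mm cross pin lying in the stand's open slots. Origin: centre of the pin, z 95 mm; y towards the flap. At rest the short arm reaches 90 mm to +y, 22 mm down, to a round bar under the flap's free edge; the long arm reaches 200 mm to -y and rises 60 mm. Pressing turns it about 0.6 rad until the pad is on the rubber stop and takes about 3 to 8 N
- lever_pad (a point): Centre of the top face of the flat pad on the lever's long end (90 mm across the lever, 50 mm along it, 10 mm thick, sloping with the arm), 200 mm from the pin in plan; about 160 mm above the table at rest, about 38 mm when down on the stop
- tub: Bystander: white plastic open tub, 80 mm across, 80 mm high, standing loose on the table beyond the hinge side of the box; origin at the centre of its underside
- jar: Bystander: clear jar with white cap, 56 mm across, 70 mm high, standing loose on the board at the +x side of the lever; origin at the centre of its underside
- ring_part: Bystander: loose grey printed ring, 64 mm across, 26 mm high, lying on the board at the -x side of the lever; origin at the centre of its underside
- stop_top (a point): Centre of the top of the black rubber stop, a fixed disc 36 mm across, top 23 mm above the table, on the board below the lever's long end

How it is judged (in metres and radians):
On the way, in this order (a step that is already met when the one before it is completed fails the run):
1. the keeper is swung clear of the flap while the flap is still shut (value of joint keeper above 1.3 rad and value of joint flap below 0.08 rad), for 0.2 s.
2. the lever, pressed by the fingers, has raised the flap (value of joint flap above 0.3 rad and contact force between the fingers and lever above 0.5 N), for 0.2 s.
At the end, for the whole second after the job is handed in: Keeper turned beyond 1.3 rad; the fingers still press the lever (over 0.5 N) with its pad lower than 50 mm above the table, at rest, and the flap stands open by more than 0.30 rad (all of step 2 and value of joint keeper above 1.3 rad and height (world z) of lever_pad below 0.05 m and linear speed of lever below 0.02 m/s); the arm keeps its last pose, push and grip.
It fails at once if the robot touches the flap (contact force between any of the fingers, the arm and flap_c0 above 1 N).
It fails at once if the lever is lifted or pulled out of its stand (pin more than 12 mm from its place) (distance of lever from where it was at the start of the episode above 0.012 m).
It fails at once if a bystander is moved more than 20 mm (distance of any of tub, jar, ring_part from where it was at the start of the episode above 0.02 m).
It also fails if it takes over 48 s, if anything falls off the work surface, if the arm or the gripper's body presses on something with over 40 N, if the wrist force passes 120 N, or if a joint passes its speed limit or range.

## Working session

There is one attempt and no reset: what is moved stays moved. The work goes in short steps, Python scripts to look and compute and a shell command to move; the robot and the scene stay as the last step left them, time stands still between calls to the robot, and variables do not carry over. Pictures are saved under pics/ and viewed, and the job is handed in when it is done.

```bash
mkdir -p pics
cat > h.py <<'E'
from station import *
import numpy as np, cv2
from scipy.spatial.transform import Rotation as R
def snap(n,f):
    s=snapshot(n); cv2.imwrite('pics/'+f,s['frame']); np.savez('pics/'+f+'.npz',**{k:np.array(v) for k,v in s.items()}); return s
def cloud(s):
    z=s['z_map'].astype(float);K=np.array(s['K']);v,u=np.mgrid[0:400,0:640]
    p=np.stack([(u-K[0,2])/K[0,0]*z,(v-K[1,2])/K[1,1]*z,z],-1)
    P=p@R.from_quat(s['orientation']).as_matrix().T+np.array(s['position']); P[z==0]=np.nan
    return P
E
python3 - <<'E'
from h import *
for n in ['top','side','wrist']:
    s=snap(n,n+'0.png');print(n,s['position'],s['orientation'])
st=state();print({k:np.round(v,3) for k,v in st.items()})
import station;print([x for x in dir(station) if x[0]!='_'])
E
ls
```

```text
top [ 490.29542309  108.18882562 1029.84780011] [-0.69741645  0.71510411 -0.02874236  0.03755386]
side [ 445.79206813 -472.20977965  760.83488488] [ 0.92192538 -0.09262209  0.02827594 -0.37506693]
wrist [ 283.59421095 -478.46961529  383.88963003] [ 0.81989277 -0.55395176 -0.08121002  0.11965877]
{'time_s': np.float64(0.15), 'q': array([-1.291,  0.088,  1.372, -0.   ,  1.684, -0.103]), 'qvel': array([ 0.001, -0.001, -0.005,  0.001, -0.   , -0.002]), 'joint_efforts': array([ 3.0000e-03, -3.4064e+01, -3.0279e+01,  7.2000e-02,  3.0000e-02,
       -0.0000e+00]), 'eef_pos': array([ 205.333, -509.818,  223.569]), 'eef_rot': array([ 0.982,  0.19 , -0.   , -0.001]), 'force': array([-0.462, -0.904, -0.412]), 'ft_torque': array([0.009, 0.04 , 0.017]), 'opening': np.float64(93.917)}
['PlanningError', 'nose_length', 'sign_off', 'snapshot', 'state']
h.py
pics
```

View pics/top0.png

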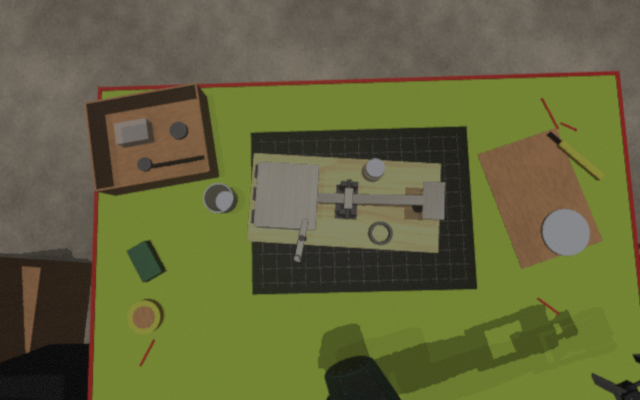

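View pics/side0.png

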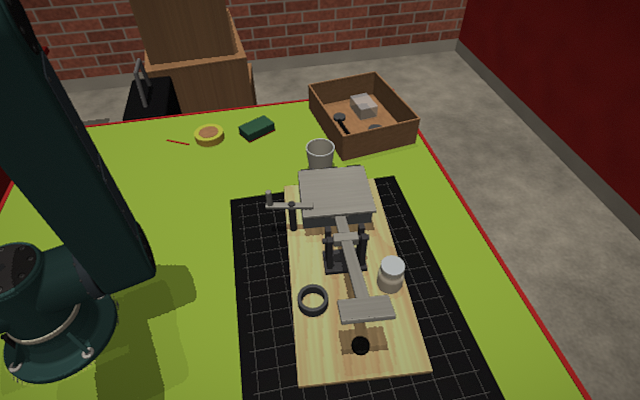

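The top view shows the board roughly aligned with world axes (image left is +y, up is +x). The flap is at px (285,195), the keeper runs from (306,222) to its peg at (297,257), the pad is at (433,200), the ring at (380,233) and the jar at (374,168). Next I measure these points.

```bash
python3 - <<'E'
from h import *
d=dict(np.load('pics/top0.png.npz'));P=cloud(d)
print(nose_length)
for n,u,v in [('flap',285,195),('pad',433,200),('peg',297,257),('barend',306,222),('jar',374,166),('ring',370,226),('tub',206,193),('lev',390,199)]:
    print(n,np.round(P[v,u]))
B=d['frame']
# flap top points
m=(np.abs(P[...,2]-88)<5)&(P[...,0]>300)
def blob(u0,u1,v0,v1,z0,z1):
    s=np.zeros((400,640),bool);s[v0:v1,u0:u1]=1
    return P[s&(P[...,2]>z0)&(P[...,2]<z1)]
f=blob(250,322,155,235,82,95);print('flap',len(f),cv2.minAreaRect(f[:,:2].astype(np.float32)))
p=blob(415,450,170,225,130,185);print('pad',len(p),p.mean(0),cv2.minAreaRect(p[:,:2].astype(np.float32)))
p=blob(285,315,215,270,125,160);print('peg',len(p),p.mean(0),p.min(0),p.max(0))
p=blob(285,315,215,270,92,106);print('bar',len(p),p.mean(0),cv2.minAreaRect(p[:,:2].astype(np.float32)))
p=blob(245,445,150,255,4,20);r=cv2.minAreaRect(p[:,:2].astype(np.float32));print('board',len(p),r,np.median(p[:,2]))
E
python3 - <<'E'
import cv2
a=cv2.imread('pics/top0.png')[140:280,230:460];cv2.imwrite('pics/crop0.png',cv2.resize(a,None,fx=3.4,fy=3.4,interpolation=cv2.INTER_CUBIC))
E
```

```text
19.0
flap [613. 203.  88.]
pad [ 582. -156.  163.]
peg [454. 171. 141.]
barend [540. 150. 100.]
jar [684. -31.  81.]
ring [530. -24.  11.]
tub [625. 413.  75.]
lev [590. -60. 133.]
flap 4060 ((605.6131591796875, 199.4340057373047), (179.79713439941406, 181.79080200195312), 84.78961944580078)
pad 897 [ 580.59171183 -153.48353473  160.3974239 ] ((581.8021240234375, -148.66275024414062), (65.61320495605469, 89.99855041503906), 86.88687133789062)
peg 30 [450.93327711 173.05980953 138.26595752] [444.68852363 167.16795126 125.07270307] [456.70517026 178.77849389 141.38255081]
bar 252 [501.75345897 163.0483278   98.67321391] ((499.2918701171875, 160.06524658203125), (110.85684204101562, 66.07381439208984), 7.095715522766113)
board 10059 ((601.0799560546875, 43.98918151855469), (566.1778564453125, 295.3990173339844), 88.52168273925781) 12.715786560444712
```

View pics/crop0.png

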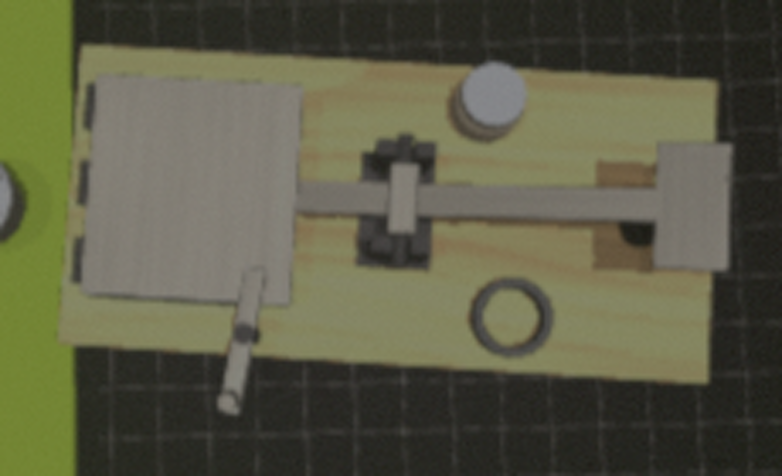

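```bash
cat >> h.py <<'E'
def ray(s,u,v,z):
    K=np.array(s['K']);d=R.from_quat(s['orientation']).apply([(u-K[0,2])/K[0,0],(v-K[1,2])/K[1,1],1]);o=np.array(s['position'])
    return o+d*(z-o[2])/d[2]
E
python3 - <<'E'
from h import *
d=dict(np.load('pics/top0.png.npz'))
c=lambda x,y,z: ray(d,230+x/3.4,140+y/3.4,z)
obs=[(-1,0,0)]
W=[];L=[]
for (x,y),l in zip([(95,73),(302,85),(290,305),(80,293)],[(85,75),(85,-85),(-85,-85),(-85,75)]):
    W.append(c(x,y,88)[:2]);L.append(l)
for (x,y),l in zip([(82,45),(717,80),(708,382),(60,342)],[(125,105),(125,-425),(-125,-425),(-125,105)]):
    W.append(c(x,y,12)[:2]);L.append(l)
W.append(c(246,333,112)[:2]);L.append((-108,-52))
W=np.array(W);L=np.array(L,float)
from scipy.optimize import least_squares
def f(p):
    r=R.from_euler('z',p[2]).as_matrix()[:2,:2];return ((L@r.T+p[:2])-W)
s=least_squares(lambda p:f(p).ravel(),[600,190,0]);p=s.x;print(p,np.round(f(p),1).tolist())
r=R.from_euler('z',p[2]).as_matrix()[:2,:2]
for n,l in dict(pivot=(-108,-52),peg16=(-108+50*np.cos(np.pi-1.6),-52+50*np.sin(1.6)),pad=(0,-365),flapL=(-85,75),stand=(0,-165)).items():print(n,r@np.array(l)+p[:2])
pg=c(229,402,140);print('peg',pg, r.T@(pg[:2]-p[:2]))
E
```

```text
[ 6.11958723e+02  2.03742594e+02 -8.32932014e-02] [[-0.1, -1.4], [0.4, -1.4], [-0.4, -0.5], [-0.1, -0.2], [1.1, 1.2], [1.1, -0.7], [-0.4, -0.9], [-1.4, 2.0], [-0.1, 1.9]]
pivot [500.0069051  160.90813927]
peg16 [505.61989209 210.59208414]
pad [ 581.59184571 -159.99199701]
flapL [533.49317628 285.55431708]
stand [598.23123039  39.31462826]
peg [451.26245315 170.55650698 140.        ] [-157.3781756  -46.4404704]
```

```bash
cat >> h.py <<'E'
O=np.array([612.,203.7]);YAW=-0.0833
RL=R.from_euler('z',YAW).as_matrix()[:2,:2]
def goto(xyz,yaw):
    """remaining shift in present tool axes and turn about tool z"""
    st=state();q=R.from_quat(st['eef_rot']);x=q.apply([1,0,0]);y0=np.arctan2(x[1],x[0])
    d=q.inv().apply(np.array(xyz)-st['eef_pos'])
    print('t',st['time_s'],'pos',np.round(st['eef_pos'],1),'yaw',round(y0,3),'zax',np.round(q.apply([0,0,1]),3),'shift_tool',np.round(d,1),'turn_z',round(-(yaw-y0),3),'F',np.round(st['force'],1),'q6',round(st['q'][5],2),'open',st['opening'])
def fing(th,off):
    p=np.array([-108-50*np.cos(th),-52+50*np.sin(th)]);t=np.array([np.sin(th),np.cos(th)])
    return O+RL@(p-off*t), np.pi/2-th+YAW
E
python3 -m jog '[[0,0,0,0,0,-0.143,0],[0,0,0,0,0,-0.143,0],[0,0,0,0,0,-0.143,0],[0,0,0,0,0,-0.143,0],[0,0,0,0,0,-0.143,0],[0,0,0,0,0,-0.143,0],[0,0,0,0,0,-0.143,0]]' 5
python3 -c "
from h import *
p,y=fing(.11,40);print(p,y);goto([*p,224],y)"
```

```text
time_s: 0.85
eef_pos: [205.4, -510.0, 224.0]
eef_rot: [0.768, 0.64, 0.0, -0.0]
force: [0.3, 1.5, -0.1]
opening: 41.4
[443.29516939 131.21620382] 1.3774963267948965
t 0.85 pos [ 205.4 -510.   224. ] yaw 1.39 zax [-0.     0.001 -1.   ] shift_tool [6.736e+02 1.185e+02 5.000e-01] turn_z 0.012 F [ 0.3  1.5 -0.1] q6 -1.11 open 41.429278127620826
```

```bash
python3 -m jog '[[0.034,0.006,0,0,0,0,0],[0.034,0.006,0,0,0,0,0],[0.034,0.006,0,0,0,0,0],[0.034,0.006,0,0,0,0,0],[0.034,0.006,0,0,0,0,0],[0.034,0.006,0,0,0,0,0],[0.034,0.006,0,0,0,0,0],[0.034,0.006,0,0,0,0,0],[0.034,0.006,0,0,0,0,0],[0.034,0.006,0,0,0,0,0],[0.034,0.006,0,0,0,0,0],[0.034,0.006,0,0,0,0,0],[0.034,0.006,0,0,0,0,0],[0.034,0.006,0,0,0,0,0],[0.034,0.006,0,0,0,0,0],[0.034,0.006,0,0,0,0,0],[0.034,0.006,0,0,0,0,0],[0.034,0.006,0,0,0,0,0],[0.034,0.006,0,0,0,0,0],[0.028,0.005,0,0,0,0,0]]'
python3 -c "
from h import *
p,y=fing(.11,40);goto([*p,131],y)
snap('top','top1.png');snap('wrist','wr1.png')"
```

```text
time_s: 2.85
eef_pos: [447.8, 131.7, 224.0]
eef_rot: [0.77, 0.638, -0.0, -0.0]
force: [0.6, -0.3, -0.7]
opening: 0.3
t 2.85 pos [447.8 131.7 224. ] yaw 1.385 zax [-0.001 -0.    -1.   ] shift_tool [-1.3 -4.2 93.1] turn_z 0.007 F [ 0.6 -0.3 -0.7] q6 0.35 open 0.27996778408089584
```

View pics/top1.png

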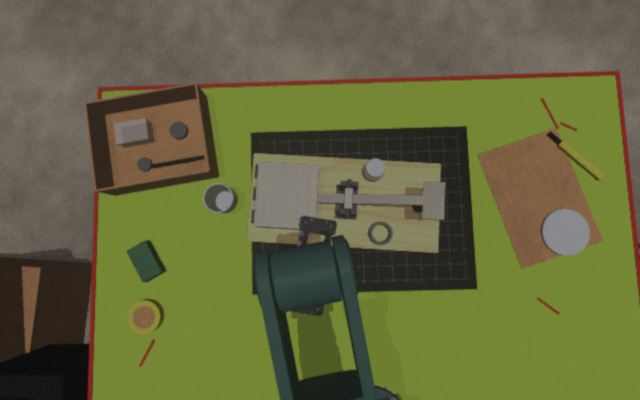

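View pics/wr1.png

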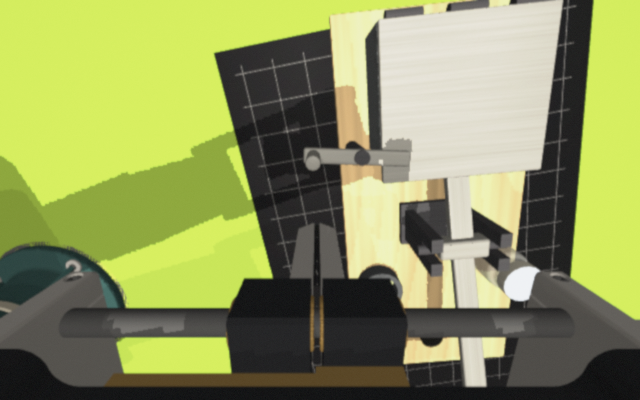

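The wrist view shows the peg at (313,162) straight ahead of the closed fingertips at (316,228), with no obstacle between them. I'll descend behind the peg.

```bash
python3 -m jog '[[0,-0.004,0.02,0,0,0,0],[0,0,0.025,0,0,0,0],[0,0,0.025,0,0,0,0],[-0.001,0,0.023,0,0,0,0],[0,0,0,0,0,0,0]]'
python3 -c "
from h import *
p,y=fing(.11,17);goto([*p,131],y)
snap('wrist','wr2.png');snap('side','sd2.png')"
```

```text
time_s: 3.45
eef_pos: [440.6, 128.4, 127.7]
eef_rot: [0.77, 0.638, -0.004, -0.002]
force: [-0.4, 0.5, -0.6]
opening: 0.6
t 3.45 pos [440.6 128.4 127.7] yaw 1.383 zax [-0.008 -0.002 -1.   ] shift_tool [26.3  2.2 -3.4] turn_z 0.005 F [-0.4  0.5 -0.6] q6 0.35 open 0.6013060257592102
```

View pics/wr2.png

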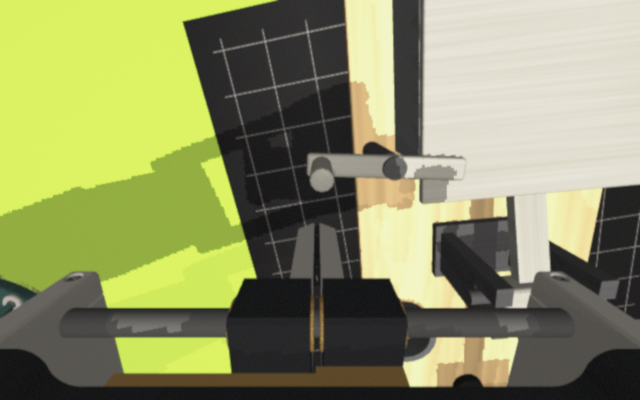

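View pics/sd2.png

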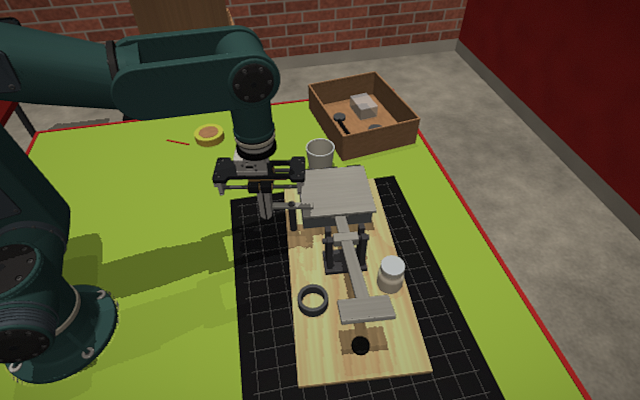

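Wrist view: the peg is at (320,178), straight ahead of the fingertips at (316,228), with the bar to its right. Tip height is about 109 mm, so I'll raise it slightly, close up and make the first arc rows.

```bash
python3 -m jog '[[0.008,0.002,-0.003,0,0,0,0],[0.008,0,0,0,0,0,0],[0.008,0,0,0,0,0,0],[0.0051,-0.0013,0,0,0,0.1,0],[0.0051,-0.0013,0,0,0,0.1,0],[0.0051,-0.0013,0,0,0,0.1,0],[0.0051,-0.0013,0,0,0,0.1,0]]'
python3 -c "
from h import *
p,y=fing(.51,15);goto([*p,131],y)
snap('wrist','wr3.png')"
```

```text
time_s: 4.25
eef_pos: [451.4, 174.4, 135.0]
eef_rot: [0.882, 0.471, -0.001, 0.0]
force: [-1.6, -0.9, 2.1]
opening: 0.2
t 4.25 pos [451.4 174.4 135. ] yaw 0.981 zax [-0.001 -0.001 -1.   ] shift_tool [ 1.  -2.1  4. ] turn_z 0.003 F [-1.6 -0.9  2.1] q6 0.84 open 0.1841137864691349
```

View pics/wr3.png

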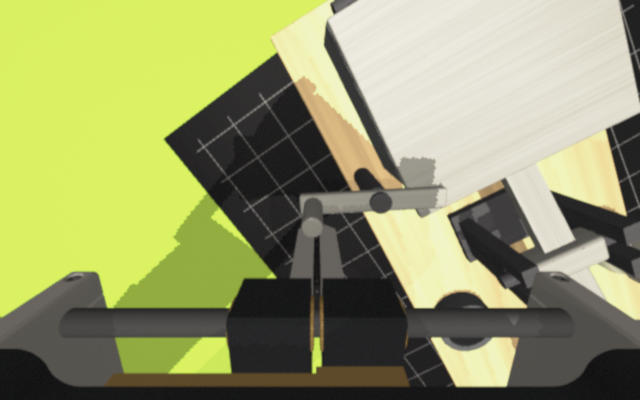

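The peg at (313,215) touches the fingertips and the bar is turning. I'll continue the arc with a 2 mm outward correction.

```bash
python3 -m jog '[[0.0055,-0.0033,0.003,0,0,0.1,0],[0.0053,-0.0013,0,0,0,0.1,0],[0.0051,-0.0013,0,0,0,0.1,0],[0.0051,-0.0013,0,0,0,0.1,0],[0.0051,-0.0013,0,0,0,0.1,0],[0.0051,-0.0013,0,0,0,0.1,0],[0.0051,-0.0013,0,0,0,0.1,0]]'
python3 -c "
from h import *
p,y=fing(1.21,15);goto([*p,131],y)
snap('wrist','wr4.png')"
```

```text
time_s: 5.0
eef_pos: [471.2, 205.6, 131.6]
eef_rot: [0.99, 0.141, -0.001, -0.001]
force: [-2.8, 0.2, 0.5]
opening: 0.5
t 5.0 pos [471.2 205.6 131.6] yaw 0.283 zax [-0.002  0.001 -1.   ] shift_tool [0.5 0.9 0.6] turn_z 0.005 F [-2.8  0.2  0.5] q6 1.59 open 0.4574376473734465
```

View pics/wr4.png

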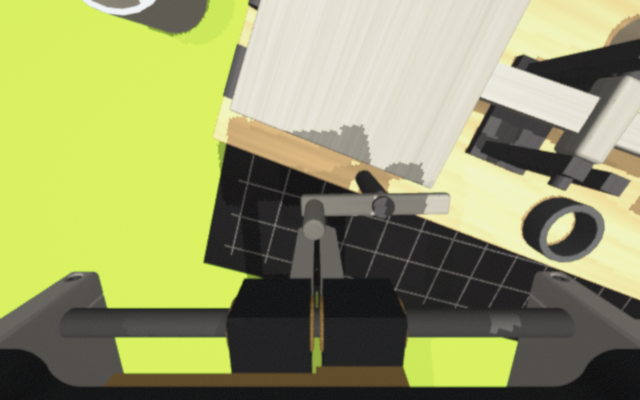

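The keeper is around 1.2 rad with the peg still centred on the fingertips at (313,220). I'll finish the arc towards about 1.53.

```bash
python3 -m jog '[[0.0051,-0.0013,0,0,0,0.1,0],[0.0051,-0.0013,0,0,0,0.1,0],[0.0051,-0.0013,0,0,0,0.1,0],[0.0015,-0.0004,0,0,0,0.03,0],[0,0,0,0,0,0,0],[0,0,0,0,0,0,0],[0,0,0,0,0,0,0]]'
python3 -c "
from h import *
p,y=fing(1.54,15);goto([*p,131],y)"
python3 -m jog '[[-0.02,0,0,0,0,0,0],[-0.02,0,-0.03,0,0,0,0],[0,0,-0.04,0,0,0,0],[0,0,-0.04,0,0,0,0],[0,0,0,0,0,0,0]]'
python3 -c "
from h import *
snap('wrist','wr5.png');goto([581,-158,205],1.487)"
```

```text
time_s: 5.75
eef_pos: [487.8, 211.2, 131.6]
eef_rot: [1.0, -0.022, 0.0, 0.0]
force: [-0.4, 0.3, -0.1]
opening: 0.8
t 5.75 pos [487.8 211.2 131.6] yaw -0.045 zax [ 0.001 -0.    -1.   ] shift_tool [-0.1 -0.4  0.6] turn_z 0.008 F [-0.4  0.3 -0.1] q6 1.92 open 0.8084472781551405
time_s: 6.25
eef_pos: [450.6, 213.8, 248.9]
eef_rot: [1.0, -0.023, 0.007, -0.002]
force: [0.2, -0.2, -0.4]
opening: 0.8
t 6.3 pos [449.5 213.5 245.6] yaw -0.046 zax [ 0.008  0.002 -1.   ] shift_tool [147.9 365.2  40.9] turn_z -1.533 F [ 0.4 -0.6 -0. ] q6 1.95 open 0.6315732924826534
```

View pics/wr5.png

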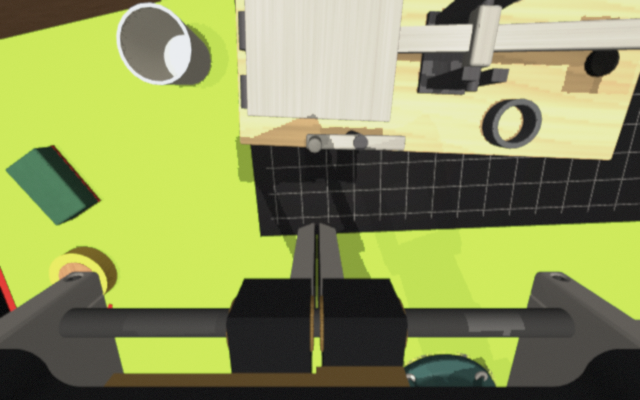

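The keeper (315,143)–(400,143) now lies parallel to the flap's side and clear of it. I'll travel high to above the pad.

```bash
python3 -m jog '[[0.011,0.027,0,0,0,0,0],[0.011,0.027,0,0,0,0,0],[0.011,0.027,0,0,0,0,0],[0.011,0.027,0,0,0,0,0],[0.011,0.027,0,0,0,0,0],[0.011,0.027,0,0,0,0,0],[0.011,0.027,0,0,0,0,0],[0.011,0.027,0,0,0,0,0],[0.011,0.027,0,0,0,0,0],[0.011,0.027,0,0,0,0,0],[0.011,0.027,0,0,0,0,0],[0.011,0.027,0,0,0,0,0],[0.01,0.027,0,0,0,0,0],[0,0.01,0,0,0,0,0]]'
python3 -m jog '[[0,0,0,0,0,-0.14,0],[0,0,0,0,0,-0.14,0],[0,0,0,0,0,-0.14,0],[0,0,0,0,0,-0.14,0],[0,0,0,0,0,-0.14,0],[0,0,0,0,0,-0.14,0],[0,0,0,0,0,-0.14,0],[0,0,0,0,0,-0.14,0],[0,0,0,0,0,-0.14,0],[0,0,0,0,0,-0.14,0],[0,0,0,0,0,-0.13,0],[0,0,0,0,0,0,0]]'
python3 -c "
from h import *
snap('wrist','wr6.png');snap('side','sd6.png');goto([581,-158,195],1.487)"
```

```text
time_s: 7.7
eef_pos: [572.7, -156.4, 238.7]
eef_rot: [1.0, -0.024, -0.002, -0.0]
force: [0.6, 0.8, -0.2]
opening: 0.6
time_s: 8.9
eef_pos: [572.3, -153.3, 240.4]
eef_rot: [0.737, 0.676, -0.0, -0.001]
force: [0.0, 0.4, 0.5]
opening: 0.4
t 9.0 pos [ 572.5 -153.5  240.7] yaw 1.482 zax [-0.001  0.    -1.   ] shift_tool [-3.7  8.9 45.7] turn_z -0.005 F [ 0.6  1.  -0. ] q6 -0.27 open 0.624609245480412
```

View pics/wr6.png

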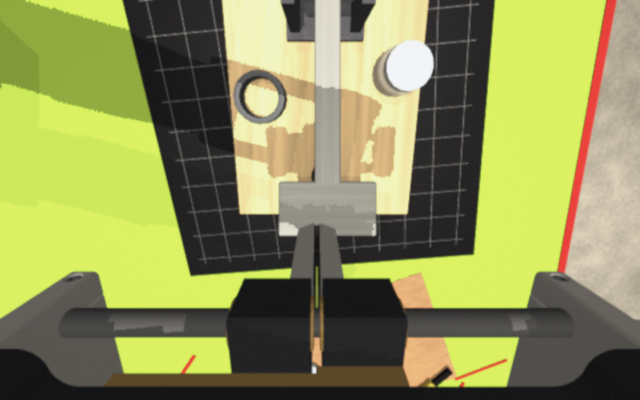

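View pics/sd6.png

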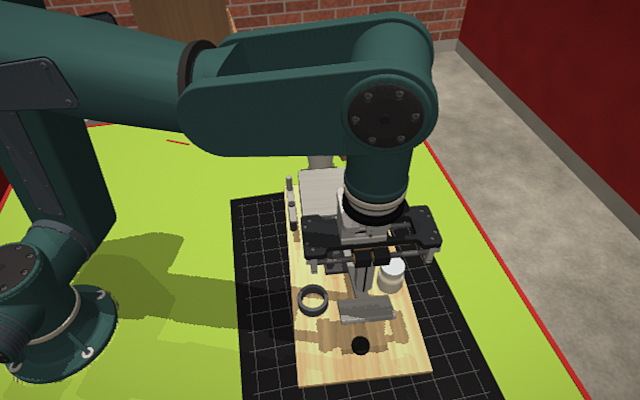

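The pad is centred at about (327,208) in the wrist view, just right of and ahead of the fingers. I'll correct that, come down to contact and press gently.

```bash
python3 -m jog '[[-0.003,0.008,0.02,0,0,0,0],[0,0,0.02,0,0,0,0],[0,0,0.008,0,0,0,0],[0,0,0.008,0,0,0,0],[0,0,0.008,0,0,0,0],[0,0,0.008,0,0,0,0],[0,0,0.008,0,0,0,0]]'
python3 -c "
from h import *
snap('side','sd7.png');goto([581,-158,58],1.487)"
```

```text
time_s: 9.7
eef_pos: [581.4, -158.3, 162.6]
eef_rot: [0.737, 0.676, 0.0, 0.002]
force: [-0.4, -2.1, 3.5]
opening: 0.1
t 9.75 pos [ 580.7 -157.9  160.6] yaw 1.483 zax [ 0. -0. -1.] shift_tool [-1.000e-01  2.000e-01  1.026e+02] turn_z -0.004 F [ 1.1 -1.2  2.5] q6 -0.27 open 0.3470834013153145
```

View pics/sd7.png

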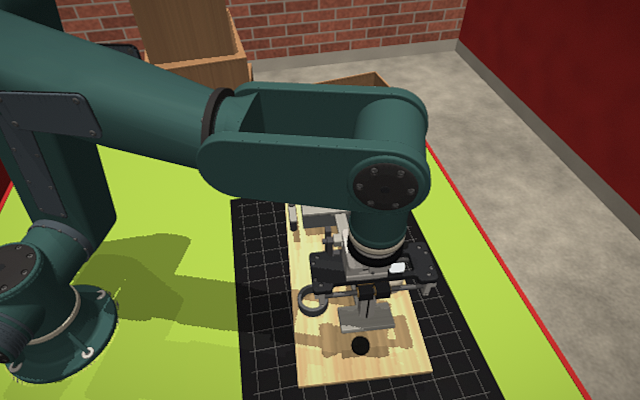

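The fingers are on the pad at (367,318) with about 3 N, and the lever has started to move. I'll press on slowly.

```bash
python3 -m jog '[[0,0,0.007,0,0,0,0],[0,0,0.007,0,0,0,0],[0,0,0.007,0,0,0,0],[0,0,0.007,0,0,0,0],[0,0,0.007,0,0,0,0],[0,0,0.007,0,0,0,0],[0,0,0.007,0,0,0,0],[0,0,0.007,0,0,0,0],[0,0,0,0,0,0,0]]'
python3 -c "
from h import *
snap('side','sd8.png');goto([581,-158,58],1.487)"
```

```text
time_s: 10.65
eef_pos: [580.2, -157.1, 103.8]
eef_rot: [0.737, 0.676, -0.0, -0.001]
force: [1.1, -1.2, 2.2]
opening: 0.5
t 10.7 pos [ 580.2 -157.1  104.3] yaw 1.484 zax [-0.002  0.002 -1.   ] shift_tool [-0.9  1.  46.3] turn_z -0.003 F [ 0.9 -1.4  1.9] q6 -0.27 open 0.31712848923435133
```

View pics/sd8.png

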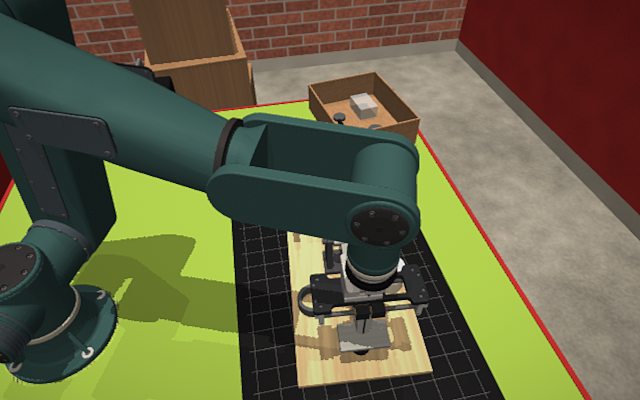

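```bash
python3 -m jog '[[0,0,0.007,0,0,0,0],[0,0,0.007,0,0,0,0],[0,0,0.007,0,0,0,0],[0,0,0.007,0,0,0,0],[0,0,0.007,0,0,0,0],[0,0,0.004,0,0,0,0],[0,0,0,0,0,0,0]]'
python3 -c "
from h import *
goto([581,-158,58],1.487)"
python3 -m jog '[[0,0,0.003,0,0,0,0],[0,0,0.003,0,0,0,0],[0,0,0,0,0,0,0],[0,0,0,0,0,0,0]]'
python3 -c "
from h import *
snap('side','sd9.png');snap('top','top9.png');snap('wrist','wr9.png');goto([581,-158,58],1.487)"
```

```text
time_s: 11.4
eef_pos: [580.3, -157.8, 65.3]
eef_rot: [0.737, 0.676, -0.001, -0.0]
force: [-0.1, 1.3, 0.7]
opening: 0.7
t 11.4 pos [ 580.3 -157.8   65.3] yaw 1.484 zax [-0.001 -0.    -1.   ] shift_tool [-0.2  0.8  7.3] turn_z -0.003 F [-0.1  1.3  0.7] q6 -0.27 open 0.6653605234736955
time_s: 11.8
eef_pos: [580.7, -157.9, 60.4]
eef_rot: [0.737, 0.676, -0.0, 0.0]
force: [0.4, -0.3, 2.5]
opening: 0.4
t 11.95 pos [ 580.7 -157.8   60.4] yaw 1.484 zax [-0. -0. -1.] shift_tool [-0.1  0.4  2.4] turn_z -0.003 F [0.5 0.1 2.2] q6 -0.27 open 0.8820109192001367
```

View pics/sd9.png

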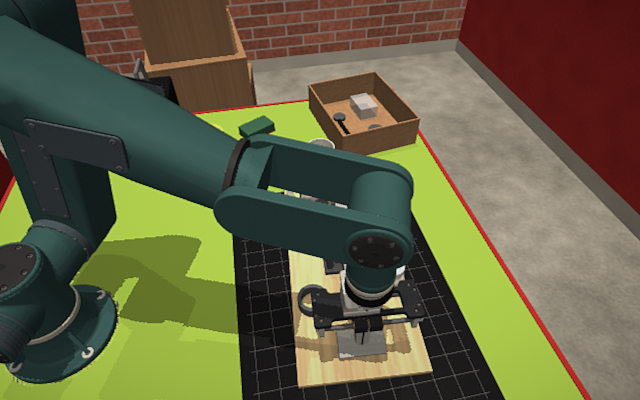

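View pics/wr9.png

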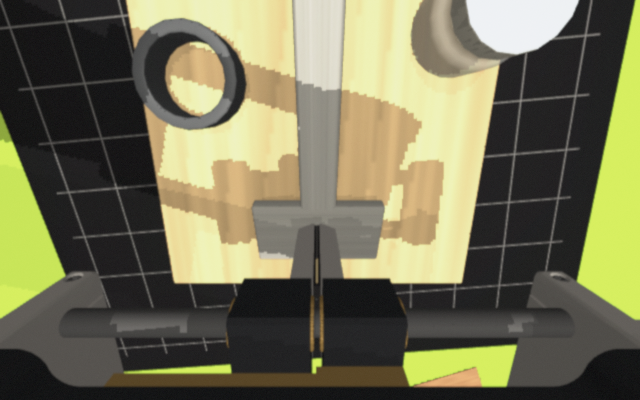

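View pics/top9.png

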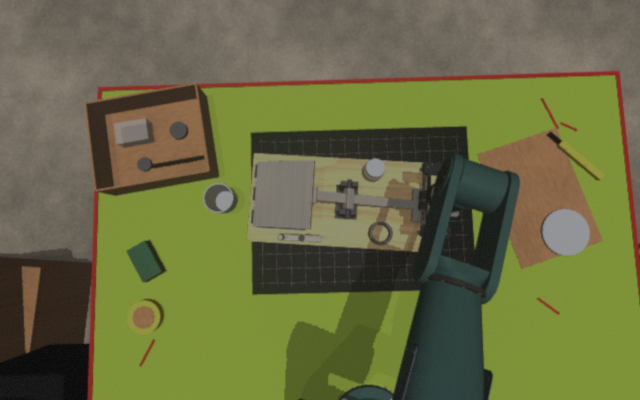

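The top view shows the keeper aside at (300,239) and the jar and ring in their places. The flap's edge has risen. I'll measure the flap angle and pad height from depth, then press until the stop clearly answers.

```bash
cat > m.py <<'E'
from h import *
import sys
def meas(f):
    d=dict(np.load('pics/%s.npz'%f));P=cloud(d)
    s=P[172:218,262:305].reshape(-1,3);L=(s[:,:2]-O)@RL;a=np.polyfit(L[:,1],s[:,2],1);print('flap angle',-np.arctan(a[0]),'rms',np.std(s[:,2]-np.polyval(a,L[:,1])))
    k=P[225:252,270:330].reshape(-1,3);Lk=(k[:,:2]-O)@RL
    m=(k[:,2]>92)&(k[:,2]<106)&(Lk[:,0]<-92);c,ax=cv2.PCACompute(Lk[m].astype(np.float32),mean=None)
    print('keeper bar',m.sum(),c,'dir',ax[0],'angle',np.arctan2(abs(ax[0][1]),-ax[0][0]*np.sign(ax[0][1])))
meas(sys.argv[1])
E
python3 m.py top9.png
python3 -m jog '[[0,0,0.003,0,0,0,0],[0,0,0.002,0,0,0,0],[0,0,0,0,0,0,0],[0,0,0,0,0,0,0]]'
python3 -c "
from h import *
P=cloud(dict(np.load('pics/wr9.png.npz')))
for u in (265,280,355,370): print(np.round([P[v,u] for v in (212,225,240,250)],1).tolist())"
```

```text
** On entry to DLASCL parameter number  4 had an illegal value
 ** On entry to DLASCL parameter number  4 had an illegal value
 ** On entry to DLASCL parameter number  4 had an illegal value
 ** On entry to DLASCL parameter number  4 had an illegal value
 ** On entry to DLASCL parameter number  5 had an illegal value
 ** On entry to DLASCL parameter number  4 had an illegal value
time_s: 12.35
eef_pos: [581.0, -157.7, 59.2]
eef_rot: [0.737, 0.676, 0.0, 0.001]
force: [-5.9, 2.5, 15.7]
opening: 0.3
[[548.5, -135.9, 45.3], [546.1, -147.0, 40.8], [543.8, -159.8, 38.0], [541.8, -169.4, 34.7]]
[[558.3, -137.2, 44.1], [556.8, -147.3, 42.4], [554.5, -160.8, 37.8], [552.8, -170.8, 33.8]]
[[608.6, -141.4, 44.7], [608.5, -152.4, 41.2], [608.4, -165.8, 37.3], [608.3, -175.4, 34.5]]
[[618.5, -142.0, 45.5], [618.8, -153.0, 41.8], [619.2, -166.7, 37.4], [619.3, -175.8, 35.4]]Traceback (most recent call last):
  File "m.py", line 9, in <module>
    meas(sys.argv[1])
    ~~~~^^^^^^^^^^^^^
  File "m.py", line 5, in meas
    s=P[172:218,262:305].reshape(-1,3);L=(s[:,:2]-O)@RL;a=np.polyfit(L[:,1],s[:,2],1);print('flap angle',-np.arctan(a[0]),'rms',np.std(s[:,2]-np.polyval(a,L[:,1])))
                                                          ~~~~~~~~~~^^^^^^^^^^^^^^^^^
    c, resids, rank, s = lstsq(lhs, rhs, rcond)
                         ~~~~~^^^^^^^^^^^^^^^^^
    x, resids, rank, s = _umath_linalg.lstsq(a, b, rcond,
                         ~~~~~~~~~~~~~~~~~~~^^^^^^^^^^^^^
                                             signature=signature)
                                             ^^^^^^^^^^^^^^^^^^^^
    raise LinAlgError("SVD did not converge in Linear Least Squares")
numpy.linalg.LinAlgError: SVD did not converge in Linear Least Squares
```

The pad now rests on the stop: force is 16 N with no further travel, and the pad centre is at about 38 mm. My script tripped on missing depth readings, so I'll fix that and check flap and keeper again.

```bash
sed -i 's/reshape(-1,3);L=/reshape(-1,3);s=s[np.isfinite(s[:,2])];L=/' m.py
python3 -m jog '[[0,0,0,0,0,0,0],[0,0,0,0,0,0,0],[0,0,0,0,0,0,0]]'
python3 -c "
from h import *
snap('top','top10.png');s=snap('wrist','wr10.png');goto([581,-158,58],1.487)
P=cloud(s);print(P[225:245,355].mean(0),P[225:245,280].mean(0))
a=cv2.imread('pics/top10.png');b=cv2.imread('pics/top0.png')
cv2.imwrite('pics/c10.png',cv2.resize(a[140:280,230:460],None,fx=3.4,fy=3.4))
g=np.load('pics/top0.png.npz')
"
python3 m.py top0.png; python3 m.py top10.png
```

```text
time_s: 12.65
eef_pos: [581.0, -157.7, 59.2]
eef_rot: [0.737, 0.676, 0.0, 0.001]
force: [-5.2, 2.8, 15.9]
opening: 0.4
t 12.75 pos [ 581.  -157.7   59.2] yaw 1.484 zax [ 0.002 -0.001 -1.   ] shift_tool [-0.3 -0.   1.2] turn_z -0.003 F [-5.1  2.5 15.3] q6 -0.27 open 0.3923321478445161
[ 608.77988676 -160.29931099   38.48964   ] [ 555.78169991 -155.63443683   38.40593151]
flap angle 0.0011399073810894533 rms 1.6502101352463454
keeper bar 130 [[-116.66786   -48.652977]] dir [ 0.98852813 -0.15103729] angle 0.15161751
flap angle 0.33756845118572 rms 1.5734428288477738
keeper bar 235 [[-108.49967   -51.261868]] dir [-0.02218788  0.9997538 ] angle 1.5486066
```

View pics/c10.png

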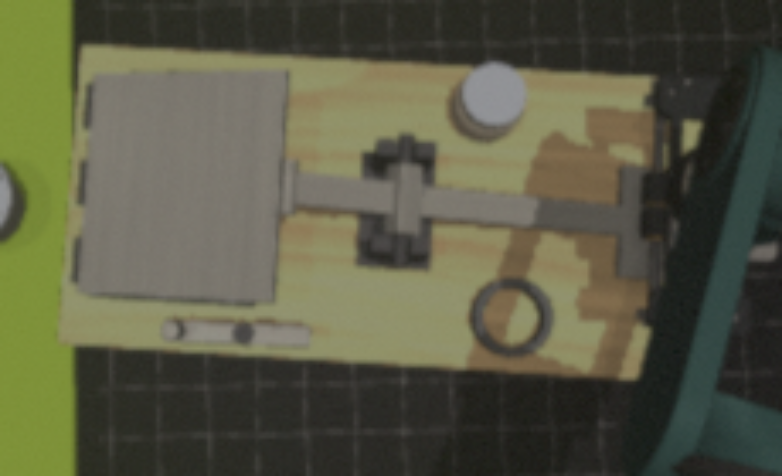

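The keeper is at about 1.55 rad, the flap at 0.338 rad and the pad at 38 mm, with a steady 15–16 N. The lever still lies in its stand and the jar and ring are where they were. I'll hand in.

```bash
python3 -c "
from h import *
print(sign_off())"
```

```text
the job is handed in; nothing more can be done
None
```

The job is handed in, with the fingers still holding the pad down on its rubber stop. I swung the keeper's peg round an arc with the closed fingertips, then moved over to the lever and pressed its pad down.

Last checks, at 12.75 s:

| Check | Measured | Needed |
|---|---|---|
| Keeper angle | about 1.55 rad | above 1.3 rad |
| Flap opening | 0.338 rad | above 0.30 rad |
| Pad height | about 38 mm | below 50 mm |
| Upward force on the tool | 15–16 N, steady | above 0.5 N |

- **Lever and bystanders:** In the last top view the lever lay in its stand and the jar and ring were where they started. I judged these by eye. Only the tub's edge was in that picture, but it showed unmoved in the full view just before.
- **Sideways force:** The tool also felt about 5 N sideways, which should be friction on the sloping pad.
- **Failed check:** My first flap and keeper measurement crashed on missing depth readings. I fixed the script, and it read the flap as 0.001 rad in the starting picture, as it should.

No verdict was reported at hand-in.

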